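Line up tin and sticker roll at the corner fence

ROBOT

A 7-joint arm with a two-finger parallel gripper is mounted at the origin on a cart in front of the work surface, level with it; the furniture and walls round the work are solid. World frame = base frame: x ahead of the robot, y to its left, z up, the work surface at z = 0. Lengths are in m, angles in rad, forces in N, time in s.
With the tool pointing down it reaches from about 0.4 to 0.85 m from the base axis. Payload 10.4 kg.
Tool frame: the origin (TCP) lies at the very end of the fingers, on their centre line; the grasp point (between the pads) lies env.pinch_z behind it (env.pinch_z is the distance from the TCP to the grasp point, in m); z points along the fingers, y is the line along which they close (so a half turn about z gives the same grasp; the last joint's range is limited). The gripper opens to 87 mm and grips with 3 to 60 N. Pads are 19 mm wide; open, the fingers measure 117 mm over their backs; the gripper's body (75 mm by 190 mm) begins 51 mm behind the grasp point.
Start: joints at [-1.303, 0.332, -0.065, 1.46, 0.022, 1.35, -0.088], TCP at [0.179, 0.599, 0.223] pointing down, gripper open.
Joint ranges: [-2.6, 2.6], [-0.5, 2.12], [-1.47, 1.34], [0.16, 2.42], [-1.27, 4.41], [0.06, 2.06], [-2.6, 2.6]. Speed limits (rad/s): [2.22, 2.22, 2.79, 2.79, 3.14, 3.14, 3.14].

INTERFACE

Orientations are given as a 3x3 rotation matrix whose columns are the frame's x, y, z axes.
In Python, from rig import env gives the robot as it stands.
- The arm moves only by the tool carry_out, never from a script. Its argument "commands" is a list of rows, each an object with "jaw": the opening, from 0 (shut) to 1 (fully open); "dp": the shift along the tool's x, y, z each as a share of 0.12 m, from -1 to 1, a list of three; "turn": the turn about the tool's z as a share of 45 degrees, from -1 to 1. A call has 1 to 20 rows; each row is the pose to reach, as a shift and turn from the pose commanded when the call began, along the tool's axes at that moment; what a row does not reach only later rows make up. A row lasts 1/8 s, in which the tool goes at most 62.5 mm and 10.7 degrees, less where a joint would pass 70% of its speed; a pose out of reach is approached as far as the arm can. A call with a number of a shift or a turn outside -1 to 1 is refused whole. A call with a gripper value outside its range is refused whole. The fingers move at their own pace and stop on an object; the grip force is fixed at half the most. Time passes only in rows, so rows that repeat a pose let the fingers close. It gives the time, the measured TCP pose, the force, the opening and the grip force at its end, in the units of the state.
- env.get_state(): the state, without advancing time (a new reading comes with each control period).
- env.grab_frame(name): name is "scene" or "top" or "wrist"; returns (picture, depth): 400x640x3 uint8, red, green, blue; 400x640 float32, m along the optical axis (not along the pixel's ray), 0 where there is no reading.
- env.camera_info(name): a dict with "fx", "fy", "cx", "cy" (pixels), "R" (3x3) and "t" (3): a world point X has camera coordinates R X + t. Camera axes: x right, y down, z forward; pixel columns grow to the right and rows downward; lengths in m; the calibration is good to about 2 mm. A picture is of the moment at which its call begins: read the wrist's pose just before it. camera_info takes no time and is no camera call; for the wrist camera it gives the pose at the moment of the call.
- env.finish_job(): hands the job in; it is judged then, once.
Trained networks look in the newest picture that a camera, given by its name, has taken for a name from the list of things; names that differ only in an ending like _2 or _b are one class to them, and where a whole thing is asked for, a point or a joint stands for the part that bears it (a point fixed in the world has none). Each returns a list of dicts, best first, with "p" (0 to 1); they miss things now and then, are a little off and sometimes report something else, mostly with a low value. They report only what shows in the picture. A call takes as long as a camera call. They do not tell look-alikes from the thing itself.
- env.spot_in(camera, target): "bbox" ([left, top, right, bottom] in pixels, round what is visible of it).
- env.regions_of(camera, target): "mask" (400x640 bool, what is visible of it) and "bbox" ([left, top, right, bottom] in pixels, round what is visible of it).
- env.pinpoint(camera, target): "at" ([column, row] in pixels: a listed point, or the origin of a listed thing).
The state is a dict: "clock": time; "q": joint angles; "qvel": joint speeds; "joint_torque": joint torques, N m; "tool_pos": TCP position; "tool_rot": TCP orientation; "ft_force": force on the tool from outside, world axes, zero at the start; "torque": the same for the moment, N m; "opening": finger opening in m; "grip_force": force on a finger pad.
Only numpy, scipy, OpenCV 4.12 (cv2) and the standard library are available. Lean on these libraries where they do the work, as an engineer would, in place of code of your own. Each camera call takes 0.05 s, during which the arm holds its last target. There are 200 camera calls.

TASK

Push the open spotted tin along the table into the corner of the wooden fence until it sits snug against both the long rail and the end stop. Then push the sticker roll (the thick white ring nearest the tin) up against the long rail and along it until it touches the near side of the tin. Only push: never lift or tip the tin or the roll, and leave the other things where they are.

Things in the scene. Friction and masses are not known exactly. Their poses are not given: they have to be found in the camera images.
- fence: L-shaped fence of two wooden strips 18 mm thick, 30 mm high, fixed. Origin: the inner corner at table height. Its -x axis runs from the corner along the inner face of the 260 mm long rail, roughly back toward the robot (so near means toward -x); its +y axis along the inner face of the 140 mm end stop. The tin belongs in the free quadrant x < 0, y > 0; z up
- tin: open round tin with a giraffe-spot print, 129 mm in diameter (radius 64 mm, its wall is faceted by about 1 mm), 58 mm high, about 0.13 kg, standing on the table, slides freely. Origin: centre of its underside; z up
- roll: roll of white stickers lying flat: a thick ring 66 mm in diameter (radius 33 mm), 24 mm high, about 60 g, slides freely on the table. Origin: centre of its underside; z up
- stamp: hand stamp standing upright with a turned brown grip, 32 x 48 mm, 62 mm high, loose; to be left alone. Origin: centre of its underside
- chocolate: piped chocolate rosette, 42 x 40 mm, 24 mm high, loose; to be left alone. Origin: centre of its underside
- ribbon: spool of ribbon lying flat with a loose tail, 85 x 77 mm, 26 mm high, loose; to be left alone. Origin: centre of its underside
- lidded_tin: round tin with zebra print and a closed white lid, 137 x 131 mm, 73 mm high, loose; to be left alone. Origin: centre of its underside
- timer: white kitchen timer standing on edge, 26 x 62 mm, 62 mm high, loose; to be left alone. Origin: centre of its underside
- pen: marker pen lying on the table, 135 mm long, 16 mm high, loose; to be left alone. Origin: middle of its underside
- lid_stack (a point): obstacle, to be kept clear of: a fixed stack of big round tin lids, 262 mm in diameter, 185 mm high, left of the tin. This point: the centre of its top. Behind it stands another such stack, 265 mm high, 260 mm further along world x, and behind the fence a fixed stack of three tins 210 mm high
Things that resemble listed ones, but are neither listed nor needed, are in the scene too. What is shaped like the roll but turquoise is not meant.

How it is judged:
By the outcome, as a careful person would: the job done as asked, in the order asked, and still so for the second after the job is handed in, with the robot touching nothing.
It also fails if it takes over 64 s, if anything falls off the work surface, if the arm or the gripper's body presses on something with over 40 N, if the wrist force passes 120 N, or if a joint passes its speed limit or range.

## Working session

There is one attempt and no reset: what is moved stays moved. The work goes in short steps, Python scripts to look and compute and a tool call to move; the robot and the scene stay as the last step left them, time stands still between calls to the robot, and variables do not carry over. Pictures are saved under pics/ and viewed, at most 10 in all, crops included, and the job is handed in when it is done.

Besides the shell and the picture viewer there is one more tool, called after ">>>" by a JSON object that holds its "op" and its "data", one argument or row to a line. carry_out: Moves the arm, as the interface text tells. Shift numbers are shares of 0.12 m and turn numbers shares of 45 degrees, none past 1 either way. Its arguments: {"type":"object","properties":{"commands":{"type":"array","items":{"type":"object","properties":{"jaw":{"type":"number"},"dp":{"type":"array","items":{"type":"number"}},"turn":{"type":"number"}}}}},"required":["commands"]}

```bash
mkdir -p pics; ls
cat > h.py <<'E'
import numpy as np, cv2
from rig import env
def grab(n,f=None):
    p,d=env.grab_frame(n)
    if f: cv2.imwrite('pics/'+f,p[:,:,::-1])
    return p,d
def pts(cam,d,mask=None):
    c=env.camera_info(cam); R=np.array(c['R']);t=np.array(c['t'])
    v,u=np.nonzero((d>0)&(mask if mask is not None else True))
    z=d[v,u]; P=np.stack([(u-c['cx'])/c['fx']*z,(v-c['cy'])/c['fy']*z,z],1)
    return (P-t)@R,u,v
def proj(cam,X):
    c=env.camera_info(cam); P=np.array(c['R'])@np.array(X)+np.array(c['t'])
    return P[0]/P[2]*c['fx']+c['cx'],P[1]/P[2]*c['fy']+c['cy']
E
python3 - <<'E'
from h import *
for cam in ['top','scene']:
    p,d=grab(cam,cam+'0.png')
    for n in ['fence','tin','roll','stamp','chocolate','ribbon','lidded_tin','timer','pen','lid_stack']:
        for r in (env.regions_of(cam,n)[:3] if n!='lid_stack' else []):
            P,u,v=pts(cam,d,r['mask'])
            if len(P): print(cam,n,round(r['p'],2),r['bbox'],'med',np.median(P,0).round(3),'lo',np.percentile(P,2,axis=0).round(3),'hi',np.percentile(P,98,axis=0).round(3))
s=env.get_state();print(s['clock'],s['tool_pos'],np.round(s['tool_rot'],3),env.pinch_z)
E
```

```text
pics
top fence 0.85 [379.9, 126.0, 440.6, 234.5] med [ 0.623 -0.332  0.029] lo [ 0.431 -0.353  0.001] hi [ 0.705 -0.204  0.036]
top tin 0.73 [367.4, 172.1, 420.8, 223.7] med [ 0.513 -0.233  0.004] lo [ 0.454 -0.286 -0.002] hi [ 0.572 -0.169  0.06 ]
top roll 0.63 [339.5, 226.9, 360.8, 253.9] med [ 0.412 -0.116  0.025] lo [ 0.383 -0.146  0.012] hi [ 0.443 -0.085  0.03 ]
top roll 0.56 [412.1, 247.6, 440.1, 269.1] med [ 0.36  -0.313  0.024] lo [ 0.33  -0.343  0.008] hi [ 0.39  -0.283  0.03 ]
top stamp 0.73 [352.5, 160.0, 370.9, 173.8] med [ 0.598 -0.142  0.025] lo [ 0.584 -0.166  0.013] hi [ 0.617 -0.125  0.065]
top stamp 0.43 [189.4, 255.2, 238.3, 266.2] med [0.369 0.237 0.013] lo [0.356 0.181 0.001] hi [0.377 0.303 0.019]
top lidded_tin 0.89 [188.9, 171.9, 245.2, 222.1] med [0.526 0.219 0.073] lo [0.467 0.159 0.009] hi [0.586 0.281 0.078]
top timer 0.62 [201.1, 136.9, 229.9, 149.0] med [0.666 0.222 0.06 ] lo [0.656 0.195 0.008] hi [0.681 0.254 0.066]
top pen 0.72 [186.6, 256.3, 235.3, 263.8] med [0.368 0.248 0.013] lo [0.359 0.18  0.002] hi [0.378 0.307 0.019]
scene fence 0.63 [327.6, 
[... 360 characters left out ...]
68 [289.7, 303.9, 317.8, 326.4] med [ 0.358 -0.319  0.021] lo [ 0.327 -0.347  0.004] hi [ 0.387 -0.285  0.025]
scene chocolate 0.5 [266.8, 229.6, 279.4, 238.2] med [0.406 0.04  0.011] lo [0.392 0.031 0.003] hi [0.423 0.051 0.019]
scene ribbon 0.69 [237.5, 208.0, 265.0, 224.5] med [0.367 0.13  0.021] lo [0.332 0.102 0.001] hi [0.401 0.177 0.027]
scene lidded_tin 0.97 [268.1, 169.0, 285.8, 205.9] med [0.49  0.203 0.067] lo [0.465 0.162 0.001] hi [0.543 0.276 0.074]
scene pen 0.56 [239.1, 189.8, 247.3, 211.5] med [0.366 0.238 0.012] lo [0.358 0.179 0.005] hi [0.375 0.304 0.017]
1.0 [0.17919323 0.59878351 0.22258214] [[-0.958  0.287 -0.   ]
 [ 0.287  0.958  0.   ]
 [ 0.     0.    -1.   ]] 0.0187
```

View pics/top0.png

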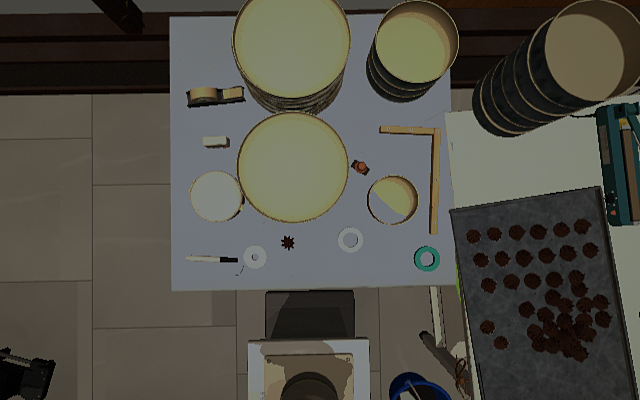

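View pics/scene0.png

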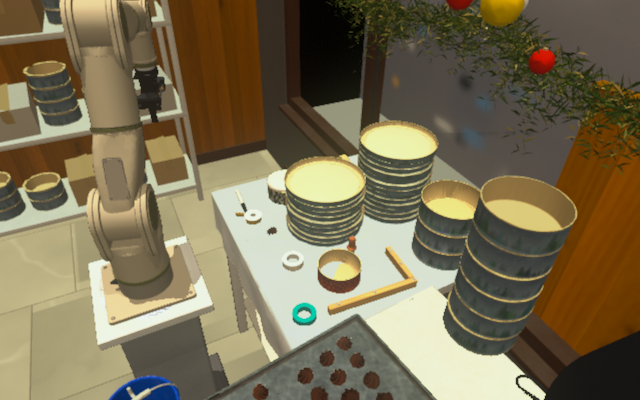

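Top view: the tin is at (393,199) and the fence corner at about (437,130). The stamp is at (361,167).

What could be taken for the roll:
- white ring at (350,239): nearest the tin and white, so this is my choice
- turquoise ring at (427,258): ruled out by colour
- ribbon spool at (254,257): has a tail and is far from the tin

Next I'll fit positions precisely and check one close crop.

```bash
cat >> h.py <<'E'
from scipy.optimize import least_squares
def circ(P,r):
    f=lambda c:np.abs(np.hypot(P[:,0]-c[0],P[:,1]-c[1])-r)
    c=least_squares(lambda c:np.hypot(P[:,0]-c[0],P[:,1]-c[1])-r,P[:,:2].mean(0),loss='soft_l1',f_scale=.002).x
    return c.round(4),f(c).mean().round(4)
def box(P,lo,hi): return P[np.all((P>lo)&(P<hi),1)]
E
python3 - <<'E'
from h import *
c=None
for cam in ['top','scene']:
    p,d=grab(cam)
    if cam=='top': c=cv2.resize(p[120:280,330:450],None,fx=4,fy=4,interpolation=2)[:600]; cv2.imwrite('pics/crop.png',c[:,:,::-1])
    P,_,_=pts(cam,d)
    print(cam,'table z',np.median(box(P,[.4,-.25,-.02],[.45,-.2,.02])[:,2]))
    print('tin rim',circ(box(P,[.42,-.31,.05],[.60,-.15,.063]),.0635))
    Q=box(P,[.37,-.16,.017],[.46,-.07,.035]);print('roll ctr',Q.mean(0),((Q.max(0)+Q.min(0))/2),np.ptp(Q,axis=0))
    F=box(P,[.40,-.37,.024],[.67,-.31,.036]); l=cv2.fitLine(F[:,:2].astype(np.float32),cv2.DIST_HUBER,0,.01,.01).ravel()
    print('rail',l.round(4),'xmin',np.percentile(F[:,0],.5),'z',F[:,2].mean(),'width',np.ptp(np.percentile((F[:,:2]-l[2:])@[-l[1],l[0]],[2,98])))
    G=box(P,[.66,-.31,.024],[.73,-.18,.036]); g=cv2.fitLine(G[:,:2].astype(np.float32),cv2.DIST_HUBER,0,.01,.01).ravel()
    print('stop',g.round(4),'ymax',np.percentile(G[:,1],99.5),'width',np.ptp(np.percentile((G[:,:2]-g[2:])@[-g[1],g[0]],[2,98])))
    S=box(P,[.56,-.18,.008],[.64,-.11,.07]);print('stamp',S.min(0),S.max(0),S.mean(0))
    L=box(P,[.4,-.15,.17],[.75,.2,.2]);print('lids',L.min(0),L.max(0))
E
```

```text
top table z 0.003572634738777473
tin rim (array([ 0.5131, -0.2247]), np.float64(0.003))
roll ctr [ 0.41258736 -0.11555845  0.02445054] [ 0.41290084 -0.11585459  0.02458337] [0.06470316 0.06280416 0.01445119]
rail [ 0.9983 -0.0581  0.5468 -0.3382] xmin 0.4236415145967017 z 0.030507382856507094 width 0.018018018334387362
stop [ 0.0543  0.9985  0.6955 -0.254 ] ymax -0.19930627168515846 width 0.0172674354518773
stamp [ 0.56232435 -0.17631954  0.0081248 ] [ 0.63943992 -0.11621658  0.06630845] [ 0.60061648 -0.143581    0.03019995]
lids [ 0.46002649 -0.10445376  0.17000068] [0.74941077 0.15292111 0.19993712]
scene table z 0.001179424447454125
tin rim (array([ 0.5125, -0.2244]), np.float64(0.0034))
roll ctr [ 0.41117469 -0.11691665  0.02178124] [ 0.41157942 -0.11520497  0.0228705 ] [0.06694368 0.0685446  0.01155264]
rail [ 0.9982 -0.0597  0.5423 -0.3397] xmin 0.4222220956020722 z 0.02776304829037976 width 0.018897063413242998
stop [ 0.0602  0.9982  0.6941 -0.2571] ymax -0.20138355352855491 width 0.018508855029894633
stamp [ 0.58355617 -0.16830794  0.01539355] [ 0.6189296  -0.13212494  0.06235315] [ 0.59685767 -0.15081748  0.03708253]
lids [ 0.45778607 -0.10555341  0.17005669] [0.74997102 0.15850901 0.19980897]
```

View pics/crop.png

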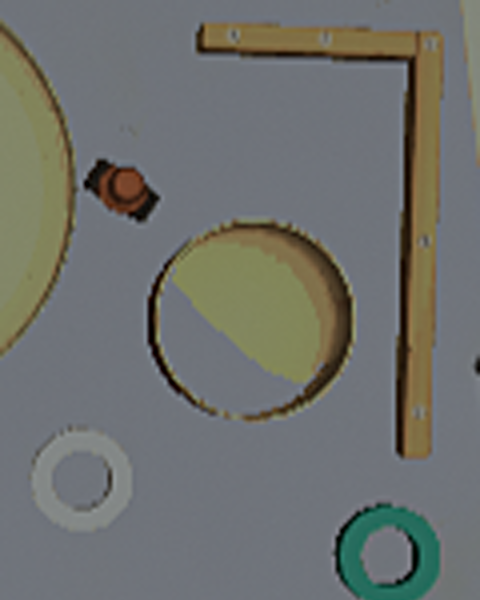

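>>> {"op": "carry_out", "data": {
  "commands": [
    {"jaw": 1,"dp": [0,0,-0.3],"turn": 0},
    {"jaw": 1,"dp": [-0.6,-0.6,-0.9],"turn": 0},
    {"jaw": 1,"dp": [-1,-1,-0.9],"turn": 0},
    {"jaw": 1,"dp": [-1,-1,-0.9],"turn": 0}
  ]
}}

```text
clock: 1.6
tool_pos: [0.2605, 0.4478, 0.3315]
tool_rot: [[-0.958, 0.287, 0.0], [0.287, 0.958, 0.001], [-0.0, 0.001, -1.0]]
ft_force: [0.8, 0.3, 0.9]
opening: 0.0868
grip_force: 0.0
```

The crop shows the white roll at (80,480), clearly distinct from the turquoise ring at (388,553), so the choice holds. Now I'll travel over to it.

>>> {"op": "carry_out", "data": {
  "commands": [
    {"jaw": 0.85,"dp": [-0.25,-0.4,0],"turn": 0},
    {"jaw": 0.85,"dp": [-0.5,-0.8,0],"turn": 0},
    {"jaw": 0.85,"dp": [-0.6,-1,0],"turn": 0}
  ]
}}

```text
clock: 1.98
tool_pos: [0.2954, 0.311, 0.3311]
tool_rot: [[-0.957, 0.29, 0.001], [0.29, 0.957, 0.001], [-0.0, 0.001, -1.0]]
ft_force: [-0.4, 0.6, -0.3]
opening: 0.0749
grip_force: 0.0
```

>>> {"op": "carry_out", "data": {
  "commands": [
    {"jaw": 0.85,"dp": [-0.25,-0.4,0],"turn": 0},
    {"jaw": 0.85,"dp": [-0.5,-0.8,0],"turn": 0},
    {"jaw": 0.85,"dp": [-0.6,-1,0],"turn": 0}
  ]
}}

```text
clock: 2.35
tool_pos: [0.3296, 0.1755, 0.3309]
tool_rot: [[-0.957, 0.29, 0.0], [0.29, 0.957, 0.001], [-0.0, 0.001, -1.0]]
ft_force: [0.3, -0.1, 0.6]
opening: 0.0737
grip_force: 0.0
```

>>> {"op": "carry_out", "data": {
  "commands": [
    {"jaw": 0.85,"dp": [-0.25,-0.4,0],"turn": 0},
    {"jaw": 0.85,"dp": [-0.5,-0.8,0],"turn": 0},
    {"jaw": 0.85,"dp": [-0.6,-1,0],"turn": 0}
  ]
}}

```text
clock: 2.72
tool_pos: [0.3639, 0.0398, 0.3308]
tool_rot: [[-0.957, 0.29, 0.001], [0.29, 0.957, 0.001], [-0.0, 0.002, -1.0]]
ft_force: [0.4, 0.6, 0.2]
opening: 0.0737
grip_force: 0.0
```

>>> {"op": "carry_out", "data": {
  "commands": [
    {"jaw": 0.85,"dp": [-0.25,-0.4,0],"turn": 0},
    {"jaw": 0.85,"dp": [-0.5,-0.8,0],"turn": 0},
    {"jaw": 0.85,"dp": [-0.6,-1,0],"turn": 0},
    {"jaw": 0.85,"dp": [-0.6,-1,0],"turn": 0}
  ]
}}

```text
clock: 3.22
tool_pos: [0.398, -0.0947, 0.3307]
tool_rot: [[-0.957, 0.29, 0.001], [0.29, 0.957, 0.001], [-0.0, 0.001, -1.0]]
ft_force: [-0.5, 0.5, 0.1]
opening: 0.0737
grip_force: 0.0
```

```bash
cat >> h.py <<'E'
def rel(x,y,z,head=None):
    s=env.get_state();R=np.array(s['tool_rot']);D=R.T@(np.array([x,y,z])-s['tool_pos'])/.12
    cur=np.degrees(np.arctan2(-R[1,0],-R[0,0]))
    print('pos',np.round(s['tool_pos'],4),'dp',D.round(3),'head',cur.round(2),'F',np.round(s['ft_force'],1),'t',s['clock'],'turn',None if head is None else ((cur-head)/45).round(3),'q',np.round(s['q'],2))
E
python3 -c "
from h import *
rel(.432,-.190,.20,-23)"
```

```text
pos [ 0.398  -0.0947  0.3307] dp [-0.501 -0.679  1.089] head -16.88 F [-0.5  0.5  0.1] t 3.225 turn 0.136 q [-0.78 -0.34  0.7   1.82  0.22  1.58  1.17]
```

>>> {"op": "carry_out", "data": {
  "commands": [
    {"jaw": 0.85,"dp": [-0.25,-0.34,0.3],"turn": 0.136},
    {"jaw": 0.85,"dp": [-0.5,-0.68,0.6],"turn": 0.136},
    {"jaw": 0.85,"dp": [-0.5,-0.68,1],"turn": 0.136},
    {"jaw": 0.85,"dp": [-0.5,-0.68,1],"turn": 0.136}
  ]
}}

```text
clock: 3.72
tool_pos: [0.4305, -0.1869, 0.2085]
tool_rot: [[-0.922, 0.387, -0.005], [0.387, 0.922, 0.0], [0.005, -0.002, -1.0]]
ft_force: [-0.5, 0.2, 1.3]
opening: 0.0742
grip_force: 0.0
```

>>> {"op": "carry_out", "data": {
  "commands": [
    {"jaw": 0.85,"dp": [0,0,0.4],"turn": 0},
    {"jaw": 0.85,"dp": [0,0,0.8],"turn": 0},
    {"jaw": 0.85,"dp": [0,0,0.8],"turn": 0},
    {"jaw": 0.85,"dp": [0,0,0.8],"turn": 0}
  ]
}}

```text
clock: 4.22
tool_pos: [0.4336, -0.1881, 0.1168]
tool_rot: [[-0.922, 0.386, 0.002], [0.386, 0.922, 0.0], [-0.002, 0.001, -1.0]]
ft_force: [0.4, -0.3, 1.6]
opening: 0.0736
grip_force: 0.0
```

```bash
python3 -c "
from h import *
rel(.432,-.190,.012,-23)
p,d=grab('top')
P,_,_=pts('top',d);print(circ(box(P,[.44,-.31,.05],[.60,-.15,.063]),.0635))
"
```

```text
pos [ 0.4336 -0.1881  0.1168] dp [ 0.007 -0.021  0.873] head -22.73 F [ 0.4 -0.3  1.6] t 4.225 turn 0.006 q [-0.75  0.13  1.15  2.03 -0.14  1.06  1.64]
(array([ 0.5125, -0.2247]), np.float64(0.0041))
```

>>> {"op": "carry_out", "data": {
  "commands": [
    {"jaw": 0.85,"dp": [-0.1,-0.03,0.1],"turn": 0},
    {"jaw": 0.85,"dp": [-0.1,-0.03,0.5],"turn": 0},
    {"jaw": 0.85,"dp": [-0.1,-0.03,0.86],"turn": 0},
    {"jaw": 0.85,"dp": [-0.1,-0.03,0.86],"turn": 0}
  ]
}}

```text
clock: 4.78
tool_pos: [0.4415, -0.1956, 0.0114]
tool_rot: [[-0.922, 0.387, -0.002], [0.387, 0.922, 0.002], [0.002, 0.001, -1.0]]
ft_force: [-0.0, 0.4, 1.2]
opening: 0.0743
grip_force: 0.0
```

```bash
python3 -c "
from h import *
rel(.562,-.247,.012,-23)
p,d=grab('top')
P,_,_=pts('top',d);print(circ(box(P,[.49,-.31,.05],[.60,-.15,.063]),.0635))
"
```

```text
pos [ 0.4415 -0.1956  0.0114] dp [-1.092 -0.007 -0.008] head -22.75 F [-0.   0.4  1.2] t 4.775 turn 0.005 q [-0.52  0.41  0.98  2.08 -0.45  0.88  1.89]
(array([ 0.5124, -0.2245]), np.float64(0.0039))
```

>>> {"op": "carry_out", "data": {
  "commands": [
    {"jaw": 0.85,"dp": [-0.06,0,0],"turn": 0},
    {"jaw": 0.85,"dp": [-0.12,0,0],"turn": 0},
    {"jaw": 0.85,"dp": [-0.18,0,0],"turn": 0},
    {"jaw": 0.85,"dp": [-0.24,0,0],"turn": 0},
    {"jaw": 0.85,"dp": [-0.3,0,0],"turn": 0},
    {"jaw": 0.85,"dp": [-0.36,0,0],"turn": 0},
    {"jaw": 0.85,"dp": [-0.42,0,0],"turn": 0},
    {"jaw": 0.85,"dp": [-0.48,0,0],"turn": 0},
    {"jaw": 0.85,"dp": [-0.54,0,0],"turn": 0},
    {"jaw": 0.85,"dp": [-0.6,0,0],"turn": 0},
    {"jaw": 0.85,"dp": [-0.65,0,0],"turn": 0},
    {"jaw": 0.85,"dp": [-0.7,0,0],"turn": 0},
    {"jaw": 0.85,"dp": [-0.75,0,0],"turn": 0},
    {"jaw": 0.85,"dp": [-0.79,0,0],"turn": 0},
    {"jaw": 0.85,"dp": [-0.82,0,0],"turn": 0},
    {"jaw": 0.85,"dp": [-0.85,0,0],"turn": 0},
    {"jaw": 0.85,"dp": [-0.85,0,0],"turn": 0}
  ]
}}

```text
clock: 6.95
tool_pos: [0.5361, -0.236, 0.0113]
tool_rot: [[-0.922, 0.387, 0.0], [0.387, 0.922, -0.0], [-0.0, -0.0, -1.0]]
ft_force: [0.5, -0.8, 0.9]
opening: 0.074
grip_force: 0.0
```

```bash
python3 -c "
from h import *
rel(.562,-.247,.012,-23)
for c in ['top','scene']:
  p,d=grab(c,c+'1.png')
  P,_,_=pts(c,d);Q=box(P,[.55,-.36,.048],[.70,-.18,.063]);print(circ(Q,.0635),len(Q))
"
```

```text
pos [ 0.5361 -0.236   0.0113] dp [-0.234 -0.001 -0.005] head -22.78 F [ 0.5 -0.8  0.9] t 6.95 turn 0.005 q [-0.34  0.61  0.87  1.81 -0.56  0.98  1.94]
(array([ 0.5934, -0.2619]), np.float64(0.0008)) 71
(array([ 0.5929, -0.2611]), np.float64(0.0013)) 128
```

View pics/scene1.png

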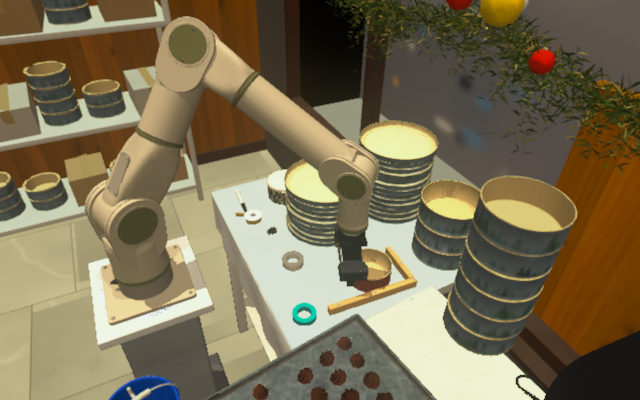

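The tin is about 28 mm short of the end stop and 7 mm off the rail. I'll close the rail gap first, then slide it along.

>>> {"op": "carry_out", "data": {
  "commands": [
    {"jaw": 0.85,"dp": [-0.04,-0.005,0],"turn": 0},
    {"jaw": 0.85,"dp": [-0.08,-0.01,0],"turn": 0},
    {"jaw": 0.85,"dp": [-0.12,-0.015,0],"turn": 0},
    {"jaw": 0.85,"dp": [-0.15,-0.018,0],"turn": 0},
    {"jaw": 0.85,"dp": [-0.18,-0.01,0],"turn": 0},
    {"jaw": 0.85,"dp": [-0.2,0,0],"turn": 0},
    {"jaw": 0.85,"dp": [-0.22,0.01,0],"turn": 0},
    {"jaw": 0.85,"dp": [-0.22,0.01,0],"turn": 0}
  ]
}}

```text
clock: 8.05
tool_pos: [0.5611, -0.2451, 0.0114]
tool_rot: [[-0.922, 0.387, 0.001], [0.387, 0.922, -0.0], [-0.001, -0.0, -1.0]]
ft_force: [1.0, -0.2, -0.3]
opening: 0.0743
grip_force: 0.1
```

```bash
cat >> h.py <<'E'
EX=np.array([.9983,-.0585]);EY=np.array([.0585,.9983]);O=np.array([.6997,-.2975])
def fen(p): p=np.array(p)[:2]; return ((EX@p-O[0])*1e3).round(1),((EY@p-O[1])*1e3).round(1)
def tinfit():
    for c in ['top','scene']:
        p,d=grab(c); P,_,_=pts(c,d);Q=box(P,[.55,-.36,.048],[.70,-.195,.063]);r=circ(Q,.0635);print(c,r,len(Q),'fence mm',fen(r[0]))
E
python3 -c "
from h import *
rel(.562,-.247,.012,-23); tinfit()"
```

```text
pos [ 0.5611 -0.2451  0.0114] dp [-0.013 -0.012 -0.005] head -22.77 F [ 1.  -0.2 -0.3] t 8.05 turn 0.005 q [-0.3   0.66  0.85  1.74 -0.58  1.01  1.94]
top (array([ 0.6183, -0.2709]), np.float64(0.0007)) 67 fence mm (np.float64(-66.6), np.float64(63.2))
scene (array([ 0.6175, -0.2698]), np.float64(0.0011)) 129 fence mm (np.float64(-67.5), np.float64(64.3))
```

>>> {"op": "carry_out", "data": {
  "commands": [
    {"jaw": 0.85,"dp": [-0.01,-0.004,0],"turn": 0},
    {"jaw": 0.85,"dp": [-0.02,-0.008,0],"turn": 0},
    {"jaw": 0.85,"dp": [-0.03,-0.008,0],"turn": 0},
    {"jaw": 0.85,"dp": [-0.03,-0.008,0],"turn": 0}
  ]
}}

```text
clock: 8.65
tool_pos: [0.5627, -0.2456, 0.011]
tool_rot: [[-0.922, 0.387, -0.002], [0.387, 0.922, 0.003], [0.003, 0.002, -1.0]]
ft_force: [-6.8, 8.3, 7.1]
opening: 0.0738
grip_force: 5.3
```

```bash
python3 -c "
from h import *
rel(.562,-.247,.012,-23); tinfit()"
```

```text
pos [ 0.5627 -0.2456  0.011 ] dp [ 0.001 -0.013 -0.008] head -22.74 F [-6.8  8.3  7.1] t 8.65 turn 0.006 q [-0.3   0.67  0.85  1.73 -0.58  1.02  1.94]
top (array([ 0.6194, -0.271 ]), np.float64(0.0008)) 69 fence mm (np.float64(-65.5), np.float64(63.2))
scene (array([ 0.6186, -0.2701]), np.float64(0.0012)) 129 fence mm (np.float64(-66.4), np.float64(64.0))
```

>>> {"op": "carry_out", "data": {
  "commands": [
    {"jaw": 0.85,"dp": [-0.008,0.003,0],"turn": 0},
    {"jaw": 0.85,"dp": [-0.016,0.006,0],"turn": 0},
    {"jaw": 0.85,"dp": [-0.016,0.006,0],"turn": 0}
  ]
}}

```text
clock: 9.12
tool_pos: [0.5648, -0.2457, 0.011]
tool_rot: [[-0.922, 0.387, -0.002], [0.387, 0.922, 0.003], [0.003, 0.002, -1.0]]
ft_force: [-6.4, 7.0, 5.4]
opening: 0.0742
grip_force: 5.0
```

```bash
python3 -c "
from h import *
rel(.562,-.247,.012,-23); tinfit()"
```

```text
pos [ 0.5648 -0.2457  0.011 ] dp [ 0.017 -0.019 -0.008] head -22.75 F [-6.4  7.   5.4] t 9.125 turn 0.006 q [-0.29  0.67  0.85  1.72 -0.58  1.02  1.94]
top (array([ 0.6214, -0.271 ]), np.float64(0.0007)) 66 fence mm (np.float64(-63.5), np.float64(63.3))
scene (array([ 0.6209, -0.2703]), np.float64(0.0012)) 129 fence mm (np.float64(-64.0), np.float64(64.0))
```

It moved another 2 mm with no rise in force, so it isn't at the stop yet. I'll continue along the rail.

>>> {"op": "carry_out", "data": {
  "commands": [
    {"jaw": 0.85,"dp": [-0.008,0.004,0],"turn": 0},
    {"jaw": 0.85,"dp": [-0.016,0.007,0],"turn": 0},
    {"jaw": 0.85,"dp": [-0.016,0.007,0],"turn": 0}
  ]
}}

```text
clock: 9.6
tool_pos: [0.565, -0.2457, 0.0108]
tool_rot: [[-0.922, 0.387, -0.006], [0.387, 0.922, 0.004], [0.007, 0.002, -1.0]]
ft_force: [-15.5, 10.5, 11.9]
opening: 0.0742
grip_force: 9.1
```

```bash
python3 -c "
from h import *
rel(.562,-.247,.012,-23); tinfit()"
```

```text
pos [ 0.565  -0.2457  0.0108] dp [ 0.019 -0.02  -0.01 ] head -22.79 F [-15.5  10.5  11.9] t 9.6 turn 0.005 q [-0.29  0.67  0.85  1.72 -0.58  1.03  1.93]
top (array([ 0.6214, -0.271 ]), np.float64(0.0008)) 62 fence mm (np.float64(-63.5), np.float64(63.3))
scene (array([ 0.6209, -0.2706]), np.float64(0.0013)) 130 fence mm (np.float64(-64.0), np.float64(63.7))
```

The tin is seated against both sides: the force rose and it stopped moving. Now I'll retract gently, lift and head for the roll.

>>> {"op": "carry_out", "data": {
  "commands": [
    {"jaw": 0.85,"dp": [0.03,0,0],"turn": 0},
    {"jaw": 0.85,"dp": [0.06,0,0],"turn": 0},
    {"jaw": 0.85,"dp": [0.15,0,0],"turn": 0},
    {"jaw": 0.85,"dp": [0.35,0,0],"turn": 0},
    {"jaw": 0.85,"dp": [0.35,0,0],"turn": 0},
    {"jaw": 0.85,"dp": [0.35,0,-0.5],"turn": 0},
    {"jaw": 0.7,"dp": [0.35,0,-1],"turn": 0},
    {"jaw": 0.52,"dp": [0.35,0,-1],"turn": 0}
  ]
}}

```text
clock: 10.7
tool_pos: [0.5316, -0.2325, 0.1358]
tool_rot: [[-0.922, 0.387, 0.008], [0.387, 0.922, -0.002], [-0.008, 0.001, -1.0]]
ft_force: [0.5, 0.9, -0.6]
opening: 0.0615
grip_force: 0.0
```

```bash
python3 -c "
from h import *
rel(.384,-.083,.12,-50); tinfit()
for c in ['top','scene']:
    p,d=grab(c);P,_,_=pts(c,d);Q=box(P,[.37,-.16,.017],[.46,-.07,.03]);print(((Q.max(0)+Q.min(0))/2),np.ptp(Q,axis=0))"
```

```text
pos [ 0.5316 -0.2325  0.1358] dp [1.617 0.672 0.12 ] head -22.79 F [ 0.5  0.9 -0.6] t 10.7 turn 0.605 q [-0.46  0.44  1.01  1.74 -0.41  1.18  1.84]
top (array([ 0.6213, -0.2709]), np.float64(0.0008)) 95 fence mm (np.float64(-63.6), np.float64(63.4))
scene (array([ 0.6216, -0.2707]), np.float64(0.0014)) 207 fence mm (np.float64(-63.3), np.float64(63.6))
[ 0.4128909  -0.11597463  0.02350672] [0.06460358 0.06287209 0.01295954]
[ 0.41157446 -0.11672023  0.02234798] [0.06646331 0.06628371 0.01068521]
```

>>> {"op": "carry_out", "data": {
  "commands": [
    {"jaw": 0.52,"dp": [0.4,0.1,0],"turn": 0},
    {"jaw": 0.52,"dp": [0.8,0.3,0],"turn": 0.16},
    {"jaw": 0.52,"dp": [0.8,0.3,0],"turn": 0.16}
  ]
}}

```text
clock: 11.28
tool_pos: [0.4528, -0.1577, 0.1298]
tool_rot: [[-0.867, 0.498, -0.003], [0.498, 0.867, 0.002], [0.003, 0.001, -1.0]]
ft_force: [0.7, -0.5, 0.8]
opening: 0.0456
grip_force: 0.0
```

```bash
python3 -c "
from h import *
rel(.376,-.095,.12,-30)"
```

```text
pos [ 0.4528 -0.1577  0.1298] dp [0.815 0.134 0.085] head -29.9 F [ 0.7 -0.5  0.8] t 11.275 turn 0.002 q [-0.86  0.15  1.2   1.99 -0.16  1.1   1.46]
```

>>> {"op": "carry_out", "data": {
  "commands": [
    {"jaw": 0.52,"dp": [0.3,0.05,0],"turn": 0},
    {"jaw": 0.52,"dp": [0.6,0.1,0],"turn": 0},
    {"jaw": 0.52,"dp": [0.82,0.135,0.05],"turn": 0},
    {"jaw": 0.52,"dp": [0.82,0.135,0.05],"turn": 0}
  ]
}}

```text
clock: 11.78
tool_pos: [0.3754, -0.0955, 0.1244]
tool_rot: [[-0.868, 0.497, -0.001], [0.497, 0.868, 0.002], [0.002, 0.001, -1.0]]
ft_force: [-0.2, -0.3, 0.7]
opening: 0.0455
grip_force: 0.0
```

```bash
python3 -c "
from h import *
rel(.376,-.095,.011,-30);print(np.round(env.get_state()['tool_rot'],3))"
```

```text
pos [ 0.3754 -0.0955  0.1244] dp [-0.004  0.004  0.945] head -29.77 F [-0.2 -0.3  0.7] t 11.775 turn 0.005 q [-0.95 -0.33  0.97  2.2   0.3   1.15  0.92]
[[-0.868  0.497 -0.001]
 [ 0.497  0.868  0.002]
 [ 0.002  0.001 -1.   ]]
```

>>> {"op": "carry_out", "data": {
  "commands": [
    {"jaw": 0.52,"dp": [0,0,0.3],"turn": 0},
    {"jaw": 0.52,"dp": [0,0,0.6],"turn": 0},
    {"jaw": 0.52,"dp": [0,0,0.6],"turn": 0}
  ]
}}

```text
clock: 12.15
tool_pos: [0.3757, -0.0987, 0.0522]
tool_rot: [[-0.866, 0.501, -0.004], [0.501, 0.866, -0.004], [0.002, -0.006, -1.0]]
ft_force: [0.1, -0.1, 0.7]
opening: 0.0452
grip_force: 0.0
```

```bash
python3 -c "
from h import *
rel(.376,-.095,.010,-30)
p,d=grab('wrist','w.png')"
```

```text
pos [ 0.3757 -0.0987  0.0522] dp [0.013 0.03  0.351] head -30.06 F [ 0.1 -0.1  0.7] t 12.15 turn -0.001 q [-1.09 -0.15  1.21  2.28  0.18  0.93  1.05]
```

View pics/w.png

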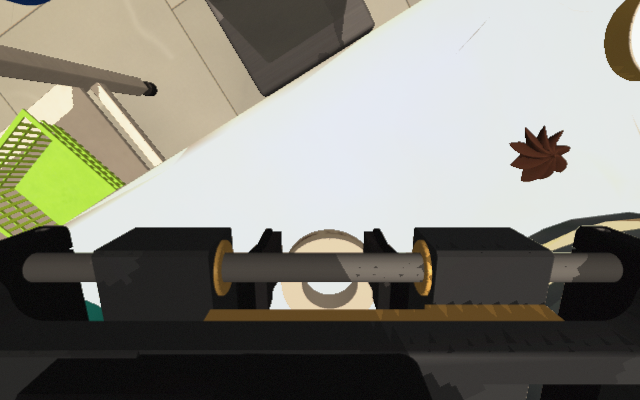

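The wrist view shows the roll centred between the fingers at (328,270), with the chocolate well clear at (540,155). Descending.

>>> {"op": "carry_out", "data": {
  "commands": [
    {"jaw": 0.52,"dp": [0,0,0.15],"turn": 0},
    {"jaw": 0.52,"dp": [0,0,0.35],"turn": 0},
    {"jaw": 0.52,"dp": [0,0,0.35],"turn": 0},
    {"jaw": 0.52,"dp": [0,0,0.35],"turn": 0}
  ]
}}

```text
clock: 12.7
tool_pos: [0.3776, -0.0979, 0.0122]
tool_rot: [[-0.866, 0.5, -0.0], [0.5, 0.866, -0.0], [0.0, -0.0, -1.0]]
ft_force: [0.4, 0.7, -1.1]
opening: 0.0455
grip_force: 0.0
```

```bash
cat >> h.py <<'E'
def rollfit(b=([.37,-.16,.017],[.46,-.07,.03])):
    for c in ['top','scene']:
        p,d=grab(c)
        for r in env.regions_of(c,'roll'):
            P,_,_=pts(c,d,r['mask']); P=P[P[:,2]>.015]
            if len(P): q=(P.max(0)+P.min(0))/2; print(c,round(r['p'],2),q.round(4),np.ptp(P,axis=0).round(3),'fence',fen(q),p[r['mask']].mean(0).round())
E
python3 -c "
from h import *
rel(.376,-.095,.010,-30);rollfit()"
```

```text
pos [ 0.3776 -0.0979  0.0122] dp [0.024 0.015 0.018] head -30.01 F [ 0.4  0.7 -1.1] t 12.7 turn -0.0 q [-1.06  0.16  1.28  2.3  -0.21  0.8   1.41]
top 0.86 [ 0.3614 -0.3124  0.0238] [0.062 0.063 0.018] fence (np.float64(-320.6), np.float64(6.8)) [38. 98. 84.]
top 0.61 [ 0.4268 -0.1188  0.0242] [0.037 0.057 0.015] fence (np.float64(-266.6), np.float64(203.9)) [110.  98.  83.]
top 0.45 [ 0.5656 -0.277   0.0377] [0.284 0.158 0.045] fence (np.float64(-118.8), np.float64(54.0)) [111.  94.  60.]
scene 0.8 [ 0.4047 -0.1365  0.0474] [0.077 0.106 0.065] fence (np.float64(-287.7), np.float64(184.9)) [171. 158. 128.]
scene 0.59 [ 0.3585 -0.3142  0.0212] [0.065 0.067 0.012] fence (np.float64(-323.4), np.float64(4.8)) [ 49. 175. 150.]
```

>>> {"op": "carry_out", "data": {
  "commands": [
    {"jaw": 0.52,"dp": [-0.03,0,0],"turn": 0},
    {"jaw": 0.52,"dp": [-0.06,0,0],"turn": 0},
    {"jaw": 0.52,"dp": [-0.1,-0.03,0],"turn": 0},
    {"jaw": 0.52,"dp": [-0.15,-0.06,0],"turn": 0},
    {"jaw": 0.52,"dp": [-0.2,-0.1,0],"turn": 0},
    {"jaw": 0.52,"dp": [-0.25,-0.13,0],"turn": 0},
    {"jaw": 0.52,"dp": [-0.3,-0.17,0],"turn": 0},
    {"jaw": 0.52,"dp": [-0.35,-0.2,0],"turn": 0},
    {"jaw": 0.52,"dp": [-0.4,-0.24,0],"turn": 0},
    {"jaw": 0.52,"dp": [-0.45,-0.27,0],"turn": 0},
    {"jaw": 0.52,"dp": [-0.5,-0.31,0],"turn": 0},
    {"jaw": 0.52,"dp": [-0.55,-0.35,0],"turn": 0},
    {"jaw": 0.52,"dp": [-0.6,-0.38,0],"turn": 0},
    {"jaw": 0.52,"dp": [-0.65,-0.42,0],"turn": 0},
    {"jaw": 0.52,"dp": [-0.68,-0.45,0],"turn": 0},
    {"jaw": 0.52,"dp": [-0.7,-0.47,0],"turn": 0},
    {"jaw": 0.52,"dp": [-0.7,-0.47,0],"turn": 0}
  ]
}}

```text
clock: 15.02
tool_pos: [0.4218, -0.1885, 0.0113]
tool_rot: [[-0.866, 0.5, -0.0], [0.5, 0.866, -0.0], [-0.0, -0.0, -1.0]]
ft_force: [0.4, -0.4, -0.1]
opening: 0.0452
grip_force: 0.0
```

```bash
python3 -c "
from h import *
rel(.464,-.277,.011,-30);tinfit()
for c in ['top','scene']:
    p,d=grab(c,c+'2.png');P,_,_=pts(c,d);s=env.get_state()['tool_pos'];q=np.array([s[0]+.029,s[1]-.017])
    Q=box(P,[.3,-.4,.017],[.6,0,.03]);r=np.hypot(*(Q[:,:2]-q).T);Q=Q[r<.045];print(len(Q),Q.min(0),Q.max(0),'expected',q)"
```

```text
pos [ 0.4218 -0.1885  0.0113] dp [-0.673 -0.463  0.003] head -30.0 F [ 0.4 -0.4 -0.1] t 15.025 turn -0.0 q [-0.6   0.38  1.06  2.13 -0.44  0.86  1.77]
top (array([ 0.6222, -0.2704]), np.float64(0.001)) 202 fence mm (np.float64(-62.7), np.float64(64.0))
scene (array([ 0.6216, -0.2705]), np.float64(0.0014)) 217 fence mm (np.float64(-63.3), np.float64(63.8))
58 [ 0.46963031 -0.22158072  0.01969214] [ 0.48505202 -0.18675017  0.02910984] expected [ 0.4508404  -0.20510258]
127 [ 0.4099335  -0.24103226  0.01708888] [ 0.48473892 -0.1810952   0.02699779] expected [ 0.45086301 -0.20506035]
```

View pics/scene2.png

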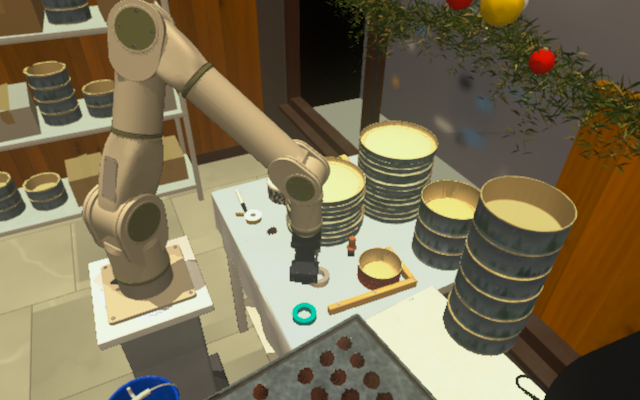

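The roll follows in the cradle at about (318,278) and the tin is still seated. I'll continue to the rail.

>>> {"op": "carry_out", "data": {
  "commands": [
    {"jaw": 0.52,"dp": [-0.05,-0.035,0],"turn": 0},
    {"jaw": 0.52,"dp": [-0.1,-0.07,0],"turn": 0},
    {"jaw": 0.52,"dp": [-0.15,-0.105,0],"turn": 0},
    {"jaw": 0.52,"dp": [-0.2,-0.14,0],"turn": 0},
    {"jaw": 0.52,"dp": [-0.25,-0.175,0],"turn": 0},
    {"jaw": 0.52,"dp": [-0.3,-0.21,0],"turn": 0},
    {"jaw": 0.52,"dp": [-0.35,-0.245,0],"turn": 0},
    {"jaw": 0.52,"dp": [-0.4,-0.28,0],"turn": 0},
    {"jaw": 0.52,"dp": [-0.45,-0.315,0],"turn": 0},
    {"jaw": 0.52,"dp": [-0.5,-0.35,0],"turn": 0},
    {"jaw": 0.52,"dp": [-0.54,-0.38,0],"turn": 0},
    {"jaw": 0.52,"dp": [-0.58,-0.4,0],"turn": 0},
    {"jaw": 0.52,"dp": [-0.61,-0.42,0],"turn": 0},
    {"jaw": 0.52,"dp": [-0.64,-0.44,0],"turn": 0},
    {"jaw": 0.52,"dp": [-0.66,-0.45,0],"turn": 0},
    {"jaw": 0.52,"dp": [-0.66,-0.45,0],"turn": 0}
  ]
}}

```text
clock: 17.23
tool_pos: [0.4636, -0.2748, 0.0113]
tool_rot: [[-0.866, 0.5, 0.0], [0.5, 0.866, -0.0], [-0.0, -0.0, -1.0]]
ft_force: [-0.9, -0.4, -0.6]
opening: 0.045
grip_force: 0.0
```

```bash
cat >> h.py <<'E'
def rollnear():
    s=env.get_state();t=s['tool_pos'];q=np.array([t[0]+.029,t[1]-.017])
    for c in ['top','scene']:
        p,d=grab(c);P,_,_=pts(c,d)
        Q=box(P,[.3,-.4,.014],[.6,0,.026 if c=='scene' else .028]);r=np.hypot(*(Q[:,:2]-q).T);Q=Q[(r<.045)&(((Q[:,:2]-q)@[.866,-.5])>-.01)&(Q[:,:2]@EY>O[1]+.002)]
        F=np.c_[Q[:,:2]@EX-O[0],Q[:,:2]@EY-O[1]]*1e3;print(c,len(Q),'fence lo',F.min(0).round(1),'hi',F.max(0).round(1),'expect',fen(q))
E
python3 -c "
from h import *
rel(.497,-.279,.011,-30);tinfit();rollnear()"
```

```text
pos [ 0.4636 -0.2748  0.0113] dp [-0.259  0.109  0.003] head -29.99 F [-0.9 -0.4 -0.6] t 17.225 turn 0.0 q [-0.32  0.54  0.95  1.94 -0.55  0.94  1.94]
top (array([ 0.6222, -0.2706]), np.float64(0.0009)) 211 fence mm (np.float64(-62.7), np.float64(63.8))
scene (array([ 0.6217, -0.2708]), np.float64(0.0013)) 217 fence mm (np.float64(-63.2), np.float64(63.5))
top 67 fence lo [-171.   12.] hi [-158.    51.8] expect (np.float64(-191.0), np.float64(35.2))
scene 94 fence lo [-197.     4.1] hi [-157.5   57.7] expect (np.float64(-191.0), np.float64(35.2))
```

>>> {"op": "carry_out", "data": {
  "commands": [
    {"jaw": 0.52,"dp": [-0.04,0.007,0],"turn": 0},
    {"jaw": 0.52,"dp": [-0.086,0.015,0],"turn": 0},
    {"jaw": 0.52,"dp": [-0.12,0.033,0],"turn": 0},
    {"jaw": 0.52,"dp": [-0.16,0.053,0],"turn": 0},
    {"jaw": 0.52,"dp": [-0.19,0.068,0],"turn": 0},
    {"jaw": 0.52,"dp": [-0.22,0.083,0],"turn": 0},
    {"jaw": 0.52,"dp": [-0.235,0.09,0],"turn": 0},
    {"jaw": 0.52,"dp": [-0.235,0.09,0],"turn": 0}
  ]
}}

```text
clock: 18.42
tool_pos: [0.4929, -0.2778, 0.0109]
tool_rot: [[-0.867, 0.499, -0.002], [0.499, 0.867, 0.003], [0.003, 0.002, -1.0]]
ft_force: [-4.1, 6.0, 4.8]
opening: 0.0452
grip_force: 5.3
```

```bash
python3 -c "
from h import *
rel(.497,-.279,.011,-30);tinfit();rollnear()"
```

```text
pos [ 0.4929 -0.2778  0.0109] dp [-0.034  0.008 -0.001] head -29.93 F [-4.1  6.   4.8] t 18.425 turn 0.001 q [-0.29  0.6   0.92  1.86 -0.57  0.97  1.93]
top (array([ 0.6221, -0.2704]), np.float64(0.001)) 199 fence mm (np.float64(-62.8), np.float64(64.0))
scene (array([ 0.6215, -0.2705]), np.float64(0.0014)) 204 fence mm (np.float64(-63.4), np.float64(63.8))
top 51 fence lo [-142.2   13.9] hi [-124.7   58.4] expect (np.float64(-161.5), np.float64(33.7))
scene 105 fence lo [-164.1    3.1] hi [-117.    61.9] expect (np.float64(-161.5), np.float64(33.7))
```

Pressed against the rail. The remaining 5 mm goes along it in small steps.

>>> {"op": "carry_out", "data": {
  "commands": [
    {"jaw": 0.52,"dp": [-0.008,0.004,0],"turn": 0},
    {"jaw": 0.52,"dp": [-0.016,0.009,0],"turn": 0},
    {"jaw": 0.52,"dp": [-0.024,0.013,0],"turn": 0},
    {"jaw": 0.52,"dp": [-0.024,0.013,0],"turn": 0}
  ]
}}

```text
clock: 19.12
tool_pos: [0.4961, -0.278, 0.0109]
tool_rot: [[-0.866, 0.499, -0.002], [0.499, 0.866, 0.003], [0.003, 0.001, -1.0]]
ft_force: [-5.0, 6.5, 4.9]
opening: 0.0452
grip_force: 5.3
```

>>> {"op": "carry_out", "data": {
  "commands": [
    {"jaw": 0.52,"dp": [-0.008,0.004,0],"turn": 0},
    {"jaw": 0.52,"dp": [-0.012,0.006,0],"turn": 0},
    {"jaw": 0.52,"dp": [-0.012,0.006,0],"turn": 0}
  ]
}}

```text
clock: 19.5
tool_pos: [0.4976, -0.2781, 0.0109]
tool_rot: [[-0.866, 0.499, -0.002], [0.499, 0.867, 0.003], [0.003, 0.001, -1.0]]
ft_force: [-6.0, 6.2, 4.6]
opening: 0.0455
grip_force: 5.4
```

```bash
python3 -c "
from h import *
rel(.497,-.279,.011,-30);tinfit();rollnear()"
```

```text
pos [ 0.4976 -0.2781  0.0109] dp [ 0.001 -0.009 -0.001] head -29.95 F [-6.   6.2  4.6] t 19.5 turn 0.001 q [-0.29  0.6   0.91  1.85 -0.58  0.98  1.93]
top (array([ 0.6221, -0.2704]), np.float64(0.001)) 190 fence mm (np.float64(-62.8), np.float64(64.0))
scene (array([ 0.6215, -0.2705]), np.float64(0.0014)) 204 fence mm (np.float64(-63.4), np.float64(63.8))
top 40 fence lo [-137.4   16.7] hi [-123.9   52.9] expect (np.float64(-156.7), np.float64(33.7))
scene 102 fence lo [-157.4    2.1] hi [-112.7   64.6] expect (np.float64(-156.7), np.float64(33.7))
```

>>> {"op": "carry_out", "data": {
  "commands": [
    {"jaw": 0.52,"dp": [-0.008,0.004,0],"turn": 0},
    {"jaw": 0.52,"dp": [-0.012,0.007,0],"turn": 0},
    {"jaw": 0.52,"dp": [-0.012,0.007,0],"turn": 0}
  ]
}}

```text
clock: 20.08
tool_pos: [0.4994, -0.2782, 0.0109]
tool_rot: [[-0.866, 0.499, -0.002], [0.499, 0.866, 0.003], [0.003, 0.001, -1.0]]
ft_force: [-4.2, 5.2, 4.8]
opening: 0.0453
grip_force: 5.1
```

>>> {"op": "carry_out", "data": {
  "commands": [
    {"jaw": 0.52,"dp": [-0.008,0.004,0],"turn": 0},
    {"jaw": 0.52,"dp": [-0.008,0.004,0],"turn": 0}
  ]
}}

```text
clock: 20.32
tool_pos: [0.5003, -0.2782, 0.0109]
tool_rot: [[-0.866, 0.499, -0.002], [0.499, 0.866, 0.003], [0.003, 0.001, -1.0]]
ft_force: [-5.2, 5.3, 4.4]
opening: 0.0452
grip_force: 5.3
```

```bash
python3 -c "
from h import *
rel(.497,-.279,.011,-30);tinfit();rollnear()"
```

```text
pos [ 0.5003 -0.2782  0.0109] dp [ 0.021 -0.019 -0.001] head -29.95 F [-5.2  5.3  4.4] t 20.325 turn 0.001 q [-0.29  0.61  0.91  1.85 -0.58  0.98  1.93]
top (array([ 0.622 , -0.2705]), np.float64(0.001)) 184 fence mm (np.float64(-62.9), np.float64(63.8))
scene (array([ 0.6214, -0.2706]), np.float64(0.0013)) 195 fence mm (np.float64(-63.5), np.float64(63.7))
top 40 fence lo [-134.7   16.3] hi [-110.5   48.1] expect (np.float64(-154.0), np.float64(33.7))
scene 100 fence lo [-156.4    4.4] hi [-111.1   58.5] expect (np.float64(-154.0), np.float64(33.7))
```

>>> {"op": "carry_out", "data": {
  "commands": [
    {"jaw": 0.52,"dp": [-0.008,0.004,0],"turn": 0},
    {"jaw": 0.52,"dp": [-0.012,0.007,0],"turn": 0},
    {"jaw": 0.52,"dp": [-0.012,0.007,0],"turn": 0}
  ]
}}

```text
clock: 20.9
tool_pos: [0.5007, -0.2783, 0.0107]
tool_rot: [[-0.866, 0.5, -0.004], [0.5, 0.866, 0.004], [0.006, 0.001, -1.0]]
ft_force: [-10.0, 7.1, 7.6]
opening: 0.0456
grip_force: 8.5
```

```bash
python3 -c "
from h import *
p,d=grab('top');q=cv2.resize(p[120:250,370:450],None,fx=4,fy=4,interpolation=2)
p,d=grab('scene');r=cv2.resize(p[235:325,310:425],None,fx=4,fy=4,interpolation=2)
h=max(len(q),len(r));f=lambda a:np.pad(a,((0,h-len(a)),(0,0),(0,0)))
cv2.imwrite('pics/c3.png',np.hstack([f(q),f(r)])[:,:,::-1])"
```

```text
(no output)
```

View pics/c3.png

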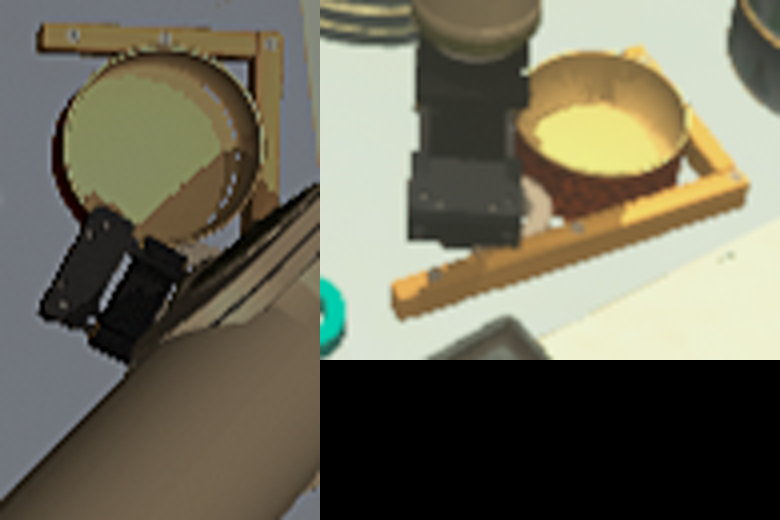

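The force rose and motion stalled, so the roll touches the tin; the crop shows it between the fingers, the tin and the rail. Now I'll retract gently and lift.

>>> {"op": "carry_out", "data": {
  "commands": [
    {"jaw": 0.52,"dp": [0.02,0,0],"turn": 0},
    {"jaw": 0.52,"dp": [0.05,0,0],"turn": 0},
    {"jaw": 0.52,"dp": [0.12,0,0],"turn": 0},
    {"jaw": 0.52,"dp": [0.35,0,0],"turn": 0},
    {"jaw": 0.52,"dp": [0.35,0,0],"turn": 0},
    {"jaw": 0.52,"dp": [0.35,0,-0.5],"turn": 0},
    {"jaw": 0.52,"dp": [0.6,0,-1],"turn": 0},
    {"jaw": 0.52,"dp": [0.9,0.2,-1],"turn": 0},
    {"jaw": 0.52,"dp": [0.9,0.2,-1],"turn": 0}
  ]
}}

```text
clock: 22.12
tool_pos: [0.4218, -0.2023, 0.1317]
tool_rot: [[-0.868, 0.497, 0.002], [0.497, 0.868, 0.003], [-0.0, 0.004, -1.0]]
ft_force: [0.2, 0.3, -0.4]
opening: 0.0453
grip_force: 0.0
```

```bash
python3 -c "
from h import *
rel(.497,-.279,.011,-30);tinfit()
c=np.array([-.0635,.0638]) 
for cam in ['top','scene']:
    p,d=grab(cam,cam+'4.png');P,_,_=pts(cam,d)
    Q=box(P,[.46,-.335,.014],[.6,-.24,.03]);F=np.c_[Q[:,:2]@EX-O[0],Q[:,:2]@EY-O[1]];F=F[(F[:,1]>.003)&(np.hypot(*(F-c).T)>.067)]
    print(cam,len(F),'fence lo',F.min(0),'hi',F.max(0)); k=circ(F[np.hypot(*(F-[-.157,.033]).T)>.026],.0325)
    print('roll circ',k,'dist to tin',np.hypot(*(k[0]-c)))
q=cv2.resize(cv2.imread('pics/top4.png')[120:250,340:450],None,fx=3.6,fy=3.6,interpolation=2)
r=cv2.resize(cv2.imread('pics/scene4.png')[225:330,280:390],None,fx=3.6,fy=3.6,interpolation=2)
cv2.imwrite('pics/c4.png',np.hstack([q,np.pad(r,((0,len(q)-len(r)),(0,0),(0,0)))]))"
```

```text
pos [ 0.4218 -0.2023  0.1317] dp [-0.861 -0.248  1.005] head -29.78 F [ 0.2  0.3 -0.4] t 22.125 turn 0.005 q [-0.85  0.08  1.28  2.02 -0.09  1.1   1.52]
top (array([ 0.6223, -0.2704]), np.float64(0.0009)) 206 fence mm (np.float64(-62.6), np.float64(64.0))
scene (array([ 0.6216, -0.2706]), np.float64(0.0012)) 217 fence mm (np.float64(-63.3), np.float64(63.7))
top 340 fence lo [-0.18661788  0.00302776] hi [-0.12174097  0.06583608]
roll circ (array([-0.1561,  0.0327]), np.float64(0.0031)) dist to tin 0.09768300773420113
scene 245 fence lo [-0.18855625  0.00322028] hi [-0.12190445  0.0678699 ]
roll circ (array([-0.1564,  0.0325]), np.float64(0.003)) dist to tin 0.09803111750867681
```

View pics/c4.png

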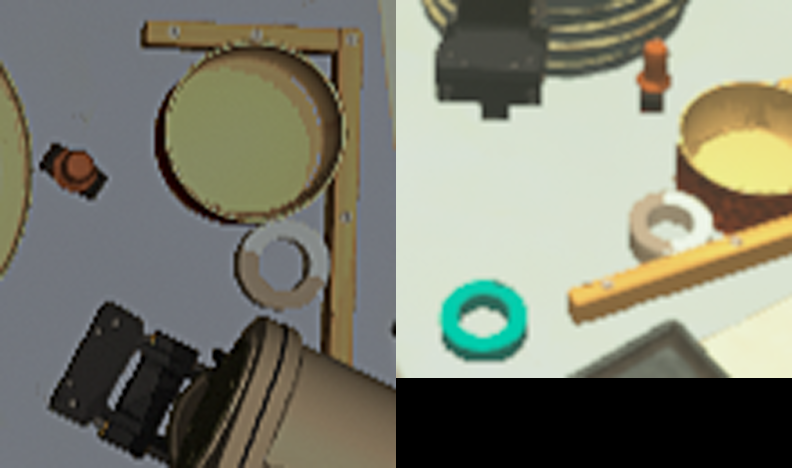

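The tin sits in the corner and the roll touches both the rail and the tin: centre distance is about 98 mm against 97.5 mm nominal. The stamp and turquoise ring haven't moved, and the robot is clear.

```bash
python3 -c "
from rig import env
print(env.finish_job())"
```

```text
the job is handed in; nothing more can be done
None
```

The job is handed in at about 22 s of the 64 s allowed: the tin is seated against the long rail and the end stop, and the white sticker roll rests against the rail and touches the near side of the tin, as measured from both fixed cameras; no verdict was returned.

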